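Kickstand down, then hold the measuring wheel plumb

TASK

The measuring wheel stands in its roller cradle with its frame leaning on the padded rest and its kickstand folded up level beside the hub. While it still leans there, flip the kickstand down past its over-centre spring until it stays fully down; then take the frame by the black hand grip on top, bring it away from the rest and hold it upright, its tyre still seated between the rollers and neither rest nor kickstand carrying it, so that I can seal the counter. Finish while still holding it, do not let go, and leave the things lying round it where they are.

Things in the scene. Friction and masses are not known exactly. Their poses are not given: they have to be found in the camera images.
- measuring_wheel: loose measuring wheel, 0.95 kg: braked spoked wheel (159 mm diameter), yellow fork, black counter and grip in one rigid frame 290 mm tall. Origin: lowest point of the tyre; z up through the hub, x along the axle, y the rolling direction. The kickstand is on the -x side, facing the robot within 20 degrees. At the start z leans 0.22 rad toward its +x (away from the robot), stem in the rest
- tyre_foot (a point): middle of the tyre section (18 mm round) at its lowest point, 9 mm above the origin of the wheel along its z. In the flanged rollers the frame tips sideways freely about a line along y through here; let go past upright it tips over to the kickstand side
- hub (a point): centre of the wheel hub, 79.6 mm above the wheel's origin along its z
- grip (a point): on the axis of the black ribbed hand grip (29 mm diameter, 70 mm long), 29 mm below its top end, 0.27 m above the desk. The grip leans with the frame and is raked 0.22 rad in the y-z plane of the wheel, top toward -y. The counter box is centred 72 mm below it along the grip and 50 mm toward +y; the fork of the rest is 45 mm or more below it
- kickstand (a joint): angle of the kickstand: 0 = folded up, pointing along +y of the wheel (level); 1.571 = fully down, at its stop. An over-centre spring holds it at either end and changes sense at 0.785 rad: pushed past that, it snaps down by itself. It takes about 1 N pushed down at 45 mm from the hinge
- kick_hinge (a point): on the hinge axis of the kickstand, at its root, 44 mm from the wheel's middle plane on the -x side, level with the hub
- kick_foot (a point): centre of the rubber foot (14 mm diameter) at the end of the kickstand, 84 mm from kick_hinge; between them a straight bar of 10 mm diameter. As it swings it goes down and outward: fully down it points along (-0.208, 0, -0.978) in the axes of the wheel, and with the wheel upright the rubber clears the desk by 11 mm
- cradle: fixed aluminium roller cradle: base 72 mm (x) by 150 mm (y), 8 mm thick, origin at the centre of its underside, x away from the robot, y the rolling direction; flanged steel rollers at y = -42 and +42 mm; bearing blocks 33 mm high, out to 32 mm either side. The column of the rest (12 mm thick) stands 98 mm along its +x
- rest: the padded fork on its column, 0.2 m above the desk on the +x side of the cradle, in which the wheel's stem leans (frame and origin as cradle); fixed
- cradle_seat (a point): where the hub's centre lies when the wheel stands upright and seated on the rollers: 100 mm above the cradle's origin
- setting_ring: steel setting ring gauge, 46 mm diameter, 14 mm high, lying on the desk to the -y side of the cradle; origin at the centre of its underside; a bystander
- check_weight: brass check weight, 26 mm diameter, 30 mm high, standing on the desk to the +y side; origin at the centre of its underside; a bystander
- marker: white marker pen with blue cap, 16 mm thick, 130 mm long, lying on the desk to the -y side; origin under its middle; a bystander

How it is judged:
On the way:
1. the kickstand is fully down while the wheel still leans in the rest (value of joint kickstand above 1.45 rad and angle between measuring_wheel's own z axis and vertical above 0.15 rad and contact force between measuring_wheel and rest above 0.1 N), for 0.2 s.
At the end, for the whole second after the job is handed in: kickstand fully down (over 1.45 rad); frame still and within 0.06 rad of vertical; hub within 10 mm of its seat; fingers grip the hand grip (within 50 mm of its point) with over 2 N; rest (under 0.2 N) and kickstand foot (clear of the desk) carry nothing (value of joint kickstand above 1.45 rad and angle between measuring_wheel's own z axis and vertical below 0.06 rad and distance between hub and cradle_seat below 0.01 m and contact force between the fingers and measuring_wheel above 2 N and distance between the grasp point and grip below 0.05 m and contact force between measuring_wheel and rest below 0.2 N and height (world z) of kick_foot above 0.009 m and linear speed of measuring_wheel below 0.03 m/s); the arm keeps its last pose, push and grip.
It fails at once if the wheel topples (over 0.4 rad) (angle between measuring_wheel's own z axis and vertical above 0.4 rad).
It fails at once if the wheel leaves its cradle (hub over 35 mm from its seat) (distance between hub and cradle_seat above 0.035 m).
It fails at once if a thing lying round the wheel is shifted by more than 30 mm (distance of any of setting_ring, check_weight, marker from where it was at the start of the episode above 0.03 m).
It also fails if it takes over 48 s, if anything falls off the work surface, if the arm or the gripper's body presses on something with over 40 N, if the wrist force passes 120 N, or if a joint passes its speed limit or range.

ROBOT

A 6-joint arm with a two-finger parallel gripper is mounted at the origin on a cart in front of the work surface, level with it; the furniture and walls round the work are solid. World frame = base frame: x ahead of the robot, y to its left, z up, the work surface at z = 0. Lengths are in m, angles in rad, forces in N, time in s.
With the tool pointing down it reaches from about 0.35 to 0.95 m from the base axis. Payload 17.4 kg.
Tool frame: the origin (TCP) lies at the centre of the arm's flange, where the gripper is bolted on; the fingertips stand 186 mm ahead of it and the grasp point (between the pads) lies 167 mm ahead of it; z points along the fingers, y is the line along which they close (so a half turn about z gives the same grasp; the last joint's range is limited). The gripper opens to 93 mm and grips with 3 to 60 N. Pads are 15 mm wide; open, the fingers measure 128 mm over their backs; the gripper's body (75 mm by 188 mm) begins 65 mm behind the grasp point.
Start: joints at [1.211, 0.116, 1.442, -0, 1.584, -0.038], TCP at [0.213, 0.64, 0.405] pointing down, gripper open.
Joint ranges: [-2.83, 2.83], [-0.83, 2.19], [0.07, 2.5], [-1.14, 4.28], [0.01, 3], [-2.97, 2.97]. Speed limits (rad/s): [1.89, 1.89, 2.22, 3.14, 3.14, 3.14].

INTERFACE

Orientations are given as [roll, pitch, yaw] about the fixed x, y, z axes, in that order (R = Rz(yaw) Ry(pitch) Rx(roll)).
In Python, from rig import * gives the robot as it stands.
- The arm moves only by the shell command python3 -m creep 'ROWS' [FORCE]. ROWS is JSON, one flat list of numbers, 7 for each row, row after row: the shift along the tool's x, y, z as a fraction of full scale, then the turn, a rotation vector about the tool's x, y, z as a fraction of full scale, then the opening, from 0 (shut) to 1 (fully open). In form: [x, y, z, ax, ay, az, gripper, x, y, z, ax, ay, az, gripper, ...]. A call has 1 to 8 rows; each row is the pose to reach, as a shift and turn from the pose commanded when the call began, along the tool's axes at that moment; what a row does not reach only later rows make up. Full scale, the value 1, is 200 mm for a shift and pi/2 rad for a turn. A row lasts 1/10 s, in which the tool goes at most 50 mm and 8.59 degrees, less where a joint would pass 70% of its speed; a pose out of reach is approached as far as the arm can. A call with a number of a shift or a turn outside -1 to 1 is refused whole. A call with a gripper value outside its range is refused whole. The fingers move at their own pace and stop on an object; FORCE is the grip in N (left out, the last holds). Time passes only in rows, so rows that repeat a pose let the fingers close. It gives the time, the measured TCP pose, the force, the opening and the grip force at its end, in the units of the state.
- observe(): the state, without advancing time (a new reading comes with each control period).
- get_image(name): name is "scene" or "top" or "wrist"; returns a dict with "image" (420x560x3 uint8, blue, green, red), "z_map" (420x560 float32, m along the optical axis (not along the pixel's ray), 0 where there is no reading), "vertical_fov" (degrees; the focal length in pixels is half the picture's height over the tangent of half this angle, whatever the lens; pixels are square), "cx", "cy" (the principal point, pixels), "distortion" ([k1, k2, p1, p2, k3] as OpenCV has them; the pictures are not rectified), "extrinsics" (4x4, takes a point from world to camera coordinates). Camera axes: x right, y down, z forward; pixel columns grow to the right and rows downward; lengths in m; the calibration is good to about 2 mm. A picture is of the moment at which its call begins.
- close_job(): hands the job in; it is judged then, once.
The state is a dict: "time": time; "q": joint angles; "qvel": joint speeds; "joint_efforts": joint torques, N m; "ee_pos": TCP position; "ee_rot": TCP orientation; "contact_force": force on the tool from outside, world axes, zero at the start; "torque": the same for the moment, N m; "width": finger opening in m; "grasp_force": force on a finger pad.
Only numpy, scipy, OpenCV 4.12 (cv2) and the standard library are available. Lean on these libraries where they do the work, as an engineer would, in place of code of your own. Each camera call takes 0.05 s, during which the arm holds its last target. There are 200 camera calls.

## Working session

There is one attempt and no reset: what is moved stays moved. The work goes in short steps, Python scripts to look and compute and a shell command to move; the robot and the scene stay as the last step left them, time stands still between calls to the robot, and variables do not carry over. Pictures are saved under pics/ and viewed, at most 10 in all, crops included, and the job is handed in when it is done.

```bash
mkdir -p pics; ls
cat > h.py <<'E'
from rig import *
import numpy as np, cv2
from scipy.spatial.transform import Rotation as R
def cam(d):
    h=d["image"].shape[0]; f=h/2/np.tan(np.radians(d["vertical_fov"])/2)
    return np.array([[f,0,d["cx"]],[0,f,d["cy"]],[0,0,1]]),np.array(d["distortion"],float),np.array(d["extrinsics"],float)
def pts(d,uv):
    "world points of pixels from z_map"
    K,D,E=cam(d); uv=np.asarray(uv,float).reshape(-1,2)
    n=cv2.undistortPoints(uv[:,None],K,D)[:,0]
    z=d["z_map"][uv[:,1].astype(int),uv[:,0].astype(int)]
    p=np.c_[n*z[:,None],z]
    return (p-E[:3,3])@E[:3,:3], z
def proj(d,P):
    K,D,E=cam(d); return cv2.projectPoints(np.asarray(P,float).reshape(-1,3),cv2.Rodrigues(E[:3,:3])[0],E[:3,3],K,D)[0][:,0]
E
python3 - <<'E'
from h import *
import pickle
ims={n:get_image(n) for n in("scene","top","wrist")}
pickle.dump(ims,open("im0.pkl","wb"))
for n,d in ims.items():
    cv2.imwrite(f"pics/{n}0.png",d["image"]); E=np.array(d["extrinsics"]); print(n,d["vertical_fov"],d["distortion"],(-E[:3,:3].T@E[:3,3]).round(3),E[2,:3].round(2))
print(observe())
E
```

```text
pics
scene 49.58874032466954 [0.04225966 0.         0.         0.         0.        ] [-0.119 -0.523  0.577] [ 0.72  0.56 -0.41]
top 45.29337181842724 [-0.02092049  0.          0.          0.          0.        ] [0.408 0.027 1.292] [ 0.13  0.   -0.99]
wrist 67.1892211835533 [-0.02878372  0.          0.          0.          0.        ] [0.143 0.665 0.384] [ 0.25 -0.09 -0.96]
{'time': 0.15, 'q': array([ 1.21121963e+00,  1.16372195e-01,  1.44209695e+00,  4.86947075e-06,
        1.58400815e+00, -3.77669376e-02]), 'qvel': array([-2.14220541e-03, -1.77291067e-04, -2.79220372e-03, -1.17574528e-04,
       -9.54458286e-06,  2.34262424e-04]), 'joint_efforts': array([ 9.38471931e-04, -7.21761990e+01, -6.22952700e+01,  7.80318445e-02,
        2.24216259e-02, -9.19946888e-05]), 'ee_pos': array([0.21348226, 0.64036323, 0.40418636]), 'ee_rot': array([-3.14070882e+00, -3.82679494e-05,  2.81978294e+00]), 'contact_force': array([-0.79718468, -0.61665908,  0.13433985]), 'torque': array([-0.03002131,  0.01920241,  0.01244553]), 'grasp_force': 0.0, 'width': 0.09331356619854847}
```

View pics/scene0.png

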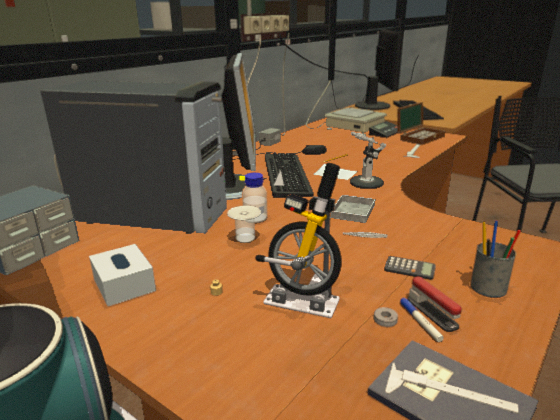

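View pics/top0.png

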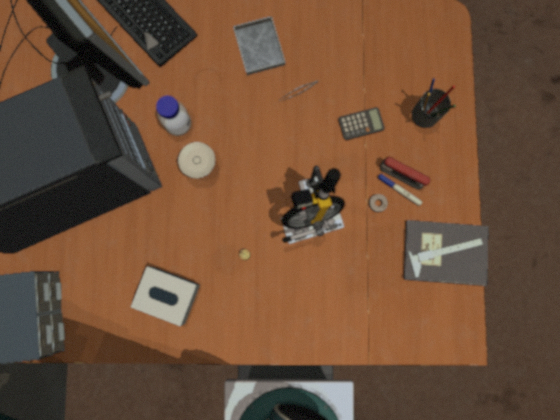

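The scene view shows the wheel at about (305,250), its kickstand foot at (261,258), the grip at (327,185) and the check weight at (216,287). The ring is at (385,317) and the marker at (420,320). In the top view the wheel is at (315,210), the grip at (322,183), the check weight at (245,254) and the ring at (378,203).

Run:
```python
from h import *
import pickle
ims=pickle.load(open("im0.pkl","rb"))
d=ims["scene"]
cv2.imwrite("pics/crop0.png",cv2.resize(d["image"][155:325,200:360],None,fx=3.5,fy=3.5,interpolation=cv2.INTER_CUBIC))
for n,(u0,u1,v0,v1) in {"scene":(230,370,150,320),"top":(265,360,150,250)}.items():
    d=ims[n]; u,v=np.meshgrid(np.arange(u0,u1),np.arange(v0,v1)); uv=np.c_[u.ravel(),v.ravel()]
    P,z=pts(d,uv); c=d["image"][uv[:,1],uv[:,0]].astype(int)
    ok=z>0; P,c,uv=P[ok],c[ok],uv[ok]
    near=(abs(P[:,0]-.5)<.3)
    hi=(P[:,2]>.235)&(P[:,2]<.32)&(c.max(1)<90)&near
    if hi.sum()>5:
        q=P[hi]; m=q.mean(0); s=np.linalg.svd(q-m,full_matrices=False)[2][0]; s*=np.sign(s[2]); print(n,"grip",hi.sum(),m.round(4),q.min(0).round(3),q.max(0).round(3),"axis",s.round(3))
        for zz in np.arange(.235,.32,.012):
            k=hi&(abs(P[:,2]-zz)<.006)
            if k.sum()>3: print("  z%.3f"%zz,k.sum(),P[k].min(0).round(3),P[k].max(0).round(3))
    pl=(P[:,2]>.003)&(P[:,2]<.014)&(c.min(1)>110)&near
    r=cv2.minAreaRect(P[pl][:,:2].astype(np.float32)*1000); print(n,"plate",pl.sum(),r)
    yl=(c[:,2]>130)&(c[:,1]>100)&(c[:,0]<60)&(P[:,2]>.05); print(n,"yellow",yl.sum(),P[yl].min(0).round(3),P[yl].max(0).round(3))
for n,uvs in {"scene":[(261,258),(264,259),(270,260),(278,261),(285,262),(292,262),(297,261),(216,287),(385,317),(303,225)],"top":[(288,238),(292,237),(300,235),(245,254),(378,203),(400,190)]}.items():
    P,z=pts(ims[n],uvs)
    for a,b in zip(uvs,P): print(n,a,b.round(4))
```

```text
scene grip 470 [ 0.5959 -0.0846  0.2665] [ 0.582 -0.098  0.235] [ 0.617 -0.064  0.298] axis [ 0.293 -0.155  0.943]
  z0.235 46 [ 0.582 -0.091  0.235] [ 0.601 -0.065  0.241]
  z0.247 90 [ 0.583 -0.093  0.241] [ 0.607 -0.064  0.253]
  z0.259 89 [ 0.587 -0.095  0.253] [ 0.608 -0.066  0.265]
  z0.271 85 [ 0.589 -0.097  0.265] [ 0.606 -0.071  0.277]
  z0.283 91 [ 0.593 -0.098  0.277] [ 0.614 -0.072  0.289]
  z0.295 69 [ 0.597 -0.098  0.289] [ 0.617 -0.073  0.298]
scene plate 775 ((621.7252197265625, 86.55726623535156), (481.6035461425781, 152.75674438476562), 62.33405685424805)
scene yellow 532 [ 0.534 -0.089  0.109] [ 0.605 -0.04   0.201]
top grip 322 [ 0.6029 -0.078   0.2773] [ 0.584 -0.097  0.235] [ 0.626 -0.062  0.303] axis [ 0.393 -0.205  0.896]
  z0.235 17 [ 0.585 -0.088  0.235] [ 0.602 -0.062  0.241]
  z0.247 38 [ 0.584 -0.089  0.241] [ 0.609 -0.063  0.253]
  z0.259 41 [ 0.588 -0.088  0.253] [ 0.611 -0.065  0.265]
  z0.271 37 [ 0.591 -0.091  0.265] [ 0.613 -0.066  0.276]
  z0.283 45 [ 0.595 -0.094  0.277] [ 0.624 -0.068  0.289]
  z0.295 140 [ 0.599 -0.097  0.289] [ 0.626 -0.07   0.
[... 212 characters left out ...]
187] [ 0.577 -0.046  0.221]
scene (261, 258) [0.4876 0.0012 0.1127]
scene (264, 259) [ 0.493  -0.0021  0.109 ]
scene (270, 260) [ 0.4983 -0.0135  0.1081]
scene (278, 261) [ 0.5024 -0.0309  0.1099]
scene (285, 262) [ 0.5074 -0.0448  0.1101]
scene (292, 262) [ 0.5076 -0.0621  0.1161]
scene (297, 261) [ 0.5126 -0.0706  0.119 ]
scene (216, 287) [0.4566 0.1074 0.0178]
scene (385, 317) [ 0.5832 -0.233   0.0155]
scene (303, 225) [ 0.5658 -0.0473  0.1703]
top (288, 238) [0.4961 0.0055 0.1163]
top (292, 237) [ 0.4987 -0.0039  0.1136]
top (300, 235) [ 0.5034 -0.0227  0.1149]
top (245, 254) [0.462  0.1114 0.0301]
top (378, 203) [ 5.971e-01 -2.300e-01 -2.000e-04]
top (400, 190) [ 0.6288 -0.2841  0.0162]
```

View pics/crop0.png

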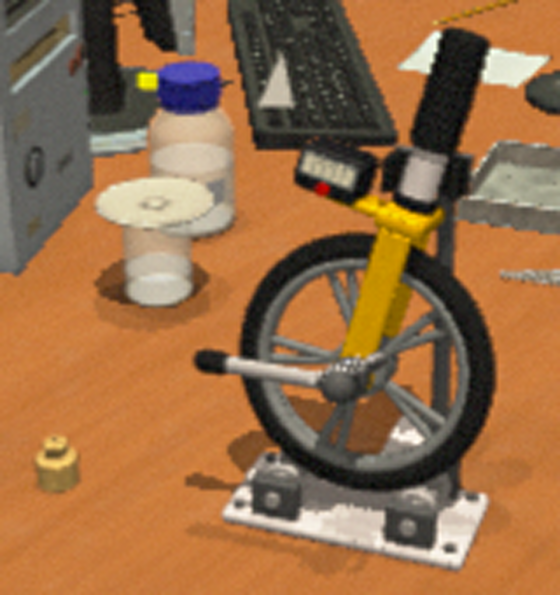

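The crop shows the kickstand level with its foot at scene pixel (259,258) and its hinge at about (297,264). The counter box is at (295,204) and the grip runs from (334,165) to (323,200). The plate is white and the depths match the sizes given.

```bash
cat >> h.py <<'E'
def goto(p,Rm,s=None):
    "shift (fraction of 200mm) and turn (fraction of pi/2) in tool axes from measured pose"
    s=s or observe(); R0=R.from_euler("xyz",s["ee_rot"])
    return (R0.inv().apply(np.array(p)-s["ee_pos"])/.2).round(3),((R0.inv()*R.from_matrix(Rm)).as_rotvec()/(np.pi/2)).round(3)
E
python3 - <<'E'
from h import *
import pickle
ims=pickle.load(open("im0.pkl","rb"))
for n,(u0,u1,v0,v1) in {"scene":(255,345,275,318),"top":(275,350,190,248)}.items():
    d=ims[n]; u,v=np.meshgrid(np.arange(u0,u1),np.arange(v0,v1)); uv=np.c_[u.ravel(),v.ravel()]
    P,z=pts(d,uv); c=d["image"][uv[:,1],uv[:,0]].astype(int)
    m=(z>0)&(abs(P[:,2]-.008)<.006)&(c.min(1)>95)&(c.max(1)-c.min(1)<50)&(P[:,0]<.64)&(P[:,1]<.05)
    img=np.zeros(d["image"].shape[:2],np.uint8); img[uv[m][:,1],uv[m][:,0]]=255
    r=cv2.minAreaRect(P[m][:,:2].astype(np.float32)*1000); print(n,m.sum(),r,cv2.boxPoints(r).round(0).tolist())
    b=(z>0)&(c.max(1)<70)&(P[:,2]>.15)&(P[:,2]<.235)
    if n=="top": 
        q=P[b]; print("dark high top",q.min(0).round(3),q.max(0).round(3))
u,v=np.meshgrid(np.arange(283,306),np.arange(194,214));uv=np.c_[u.ravel(),v.ravel()]
d=ims["scene"];P,z=pts(d,uv);k=(P[:,2]>.15)&(P[:,0]<.62)&(z>0);print("counter",P[k].min(0).round(3),P[k].max(0).round(3))
d=ims["top"]
u,v=np.meshgrid(np.arange(0,560),np.arange(0,420));uv=np.c_[u.ravel(),v.ravel()];P,z=pts(d,uv);P=P[z>0]
print("height map cm, rows x .2...; cols y .75..-.2")
for x in np.arange(.15,.75,.05):
    print("%.2f"%x,[int(100*P[(abs(P[:,0]-x)<.025)&(abs(P[:,1]-y)<.025)][:,2].max(initial=-.01)) for y in np.arange(.75,-.25,-.05)])
E
```

```text
scene 792 ((573.3451538085938, -49.87078094482422), (135.23751831054688, 149.29623413085938), 17.88233184814453) [[486.0, 0.0], [532.0, -142.0], [661.0, -100.0], [615.0, 42.0]]
top 281 ((566.1801147460938, -52.456260681152344), (116.7088623046875, 150.4342803955078), 18.69011688232422) [[487.0, 0.0], [535.0, -142.0], [646.0, -105.0], [597.0, 37.0]]
dark high top [ 0.546 -0.108  0.15 ] [0.598 0.004 0.233]
counter [ 0.55  -0.048  0.194] [ 0.595 -0.005  0.229]
height map cm, rows x .2...; cols y .75..-.2
0.15 [-1, -1, -1, -1, -1, -1, -1, -1, -1, -1, -1, -1, 0, 0, 1, 1, 1, 0, 0, -1]
0.20 [-1, 0, 13, 24, 33, 0, 53, 53, 0, 0, 0, 0, 0, 0, 0, 0, 1, 0, 0, 0]
0.25 [-1, -1, 14, 14, 14, 0, 0, 0, 0, 0, 0, 0, 0, 0, 0, 0, 0, 0, 1, 0]
0.30 [-1, -1, 14, 14, 13, 0, 0, 0, 6, 7, 6, 0, 0, 0, 0, 0, 0, 0, 0, 0]
0.35 [-1, -1, 14, 14, 13, 0, 0, 6, 7, 7, 6, 0, 0, 0, 0, 0, 0, 0, 0, 0]
0.40 [0, 0, 14, 14, 10, 0, 0, 0, 6, 6, 6, 0, 0, 0, 0, 0, 0, 0, 0, 0]
0.45 [0, 12, 13, 0, 0, 0, 0, 0, 6, 0, 0, 0, 0, 3, 0, 0, 0, 0, 0, 0]
0.50 [-1, -1, 22, 31, 33, 0, 0, 0, 0, 0, 0, 0, 0, 2, 0, 11, 12, 13, 0, 0]
0.55 [-1, -1, -1, -1, 38, 38, 38, 0, 0, 0, 0, 0, 0, 0, 0, 23, 22, 20, 9, 1]
0.60 [1, 1, 1, -1, 38, 38, 38, 38, 38, 0, 0, 0, 0, 0, 0, 22, 30, 30, 11, 1]
0.65 [-1, -1, 1, 1, 38, 38, 38, 39, 39, 38, 8, 8, 0, 0, 0, 0, 21, 29, 0, 0]
0.70 [-1, -1, -1, -1, 38, 38, 38, 39, 39, 0, 8, 8, 0, 0, 1, 0, 0, 0, 0, 0]
```

```bash
cat >> h.py <<'E'
yaw=.30; w=np.array([np.cos(yaw),np.sin(yaw),0]); hh=np.array([-np.sin(yaw),np.cos(yaw),0]); Z=np.array([0,0,1.])
def Rk(t): 
    z=np.sin(t)*w-np.cos(t)*Z; return np.c_[np.cross(hh,z),hh,z]
tipk=np.array([.505,-.026,.15])
E
python3 - <<'E'
from h import *
Rm=Rk(.35); print(Rm.round(2)); p=tipk-.186*Rm[:,2]; print(p,*goto(p,Rm))
# intermediate: pure shift
E
```

```text
[[-0.9  -0.3   0.33]
 [-0.28  0.96  0.1 ]
 [-0.34  0.   -0.94]]
[ 0.4440696  -0.04484798  0.32472332] [-2.177 -2.885  0.4  ] [-0.07  -0.216 -0.392]
```

```bash
python3 -m creep '[-0.25,-0.33,0,0,0,0,0, -0.5,-0.65,0,0,0,0,0, -0.73,-0.96,0,0,0,0,0, -0.73,-0.96,0,0,0,0,0, -0.73,-0.96,0,0,0,0,0, -0.73,-0.96,0,0,0,0,0]' 10 && python3 -m creep '[-0.2,-0.26,0,0,0,0,0, -0.4,-0.52,0,0,0,0,0, -0.6,-0.78,0,0,0,0,0, -0.73,-0.96,0,0,0,0,0, -0.73,-0.96,0,0,0,0,0, -0.73,-0.96,0,0,0,0,0]'
python3 - <<'E'
from h import *
Rm=Rk(.35); p=tipk-.186*Rm[:,2]; print(*goto(p,Rm)); print(observe()["contact_force"])
E
```

```text
time: 0.75
ee_pos: [0.2922, 0.4088, 0.4052]
ee_rot: [3.141, 0.001, 2.817]
contact_force: [-0.2, -0.5, 0.4]
width: 0.0498
grasp_force: 0.0
time: 1.35
ee_pos: [0.3701, 0.1807, 0.4049]
ee_rot: [-3.141, 0.001, 2.815]
contact_force: [0.5, 0.2, 0.0]
width: 0.0028
grasp_force: 0.0
[-0.712 -0.949  0.402] [-0.07  -0.215 -0.395]
[0.50355962 0.21335014 0.02392072]
```

```bash
python3 -m creep '[-0.1,-0.15,0,-0.01,-0.04,-0.08,0, -0.22,-0.3,0,-0.02,-0.08,-0.16,0, -0.36,-0.48,0.05,-0.035,-0.12,-0.23,0, -0.5,-0.66,0.1,-0.05,-0.16,-0.31,0, -0.6,-0.8,0.2,-0.07,-0.215,-0.395,0, -0.712,-0.949,0.3,-0.07,-0.215,-0.395,0, -0.712,-0.949,0.4,-0.07,-0.215,-0.395,0, -0.712,-0.949,0.4,-0.07,-0.215,-0.395,0]'
python3 - <<'E'
from h import *
import pickle
Rm=Rk(.35); p=tipk-.186*Rm[:,2]; print(*goto(p,Rm)); s=observe();print(s["contact_force"])
d={n:get_image(n) for n in("scene","wrist")}
cv2.imwrite("pics/k1.png",np.hstack([cv2.resize(d["scene"]["image"][150:330,200:380],(420,420)),d["wrist"]["image"][:,90:470]]))
E
```

```text
time: 2.15
ee_pos: [0.4441, -0.0417, 0.3219]
ee_rot: [3.138, 0.345, -2.84]
contact_force: [-1.1, 0.3, -0.2]
width: 0.0007
grasp_force: 0.0
[-0.    -0.015 -0.015] [ 0.003 -0.003  0.001]
[-1.05698836  0.32901002 -0.17362476]
```

View pics/k1.png

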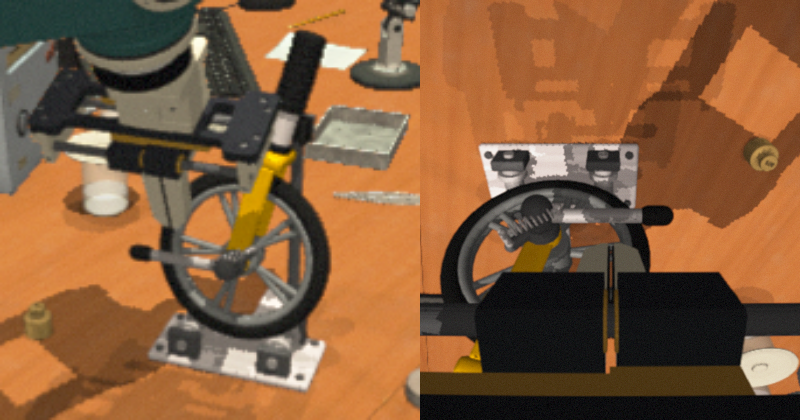

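The scene crop shows the closed fingertips above the bar. In the wrist view the bar runs from (557,214) to the foot at (655,215), with the fingertips at (610,250). I'll measure the bar from this close view.

Run:
```python
from h import *
d=get_image("wrist"); s=observe(); Rt=R.from_euler("xyz",s["ee_rot"]).as_matrix(); tip=s["ee_pos"]+.186*Rt[:,2]
print("tip",tip.round(4),proj(d,tip).round(0))
for u in (240,255,270,285,300,325):
    v=np.arange(195,240); P,z=pts(d,np.c_[np.full(45,u),v]); k=(P[:,2]>.085)&(P[:,2]<.135)
    print(u,v[k].min(initial=999),v[k].max(initial=0),P[k].mean(0).round(4),P[k][:,2].max(initial=0).round(4))
```

```text
tip [ 0.5053 -0.0211  0.1512] [[279. 260.]]
240 206 220 [ 0.5099 -0.0469  0.1109] 0.1133
255 206 220 [ 0.5067 -0.0375  0.1107] 0.1133
270 206 220 [ 0.5039 -0.0279  0.1104] 0.1132
285 206 220 [ 0.5009 -0.0184  0.1104] 0.1128
300 206 239 [ 0.5121 -0.0033  0.1013] 0.1129
325 204 223 [0.4923 0.0066 0.112 ] 0.1154
```

```bash
python3 -m creep '[0.04,0,0.07,0,0,0,0, 0.085,0,0.145,0,0,0,0, 0.085,0,0.145,0,0,0,0]' && python3 -m creep '[0.03,0,0.03,0,0,0,0, 0.06,0,0.06,0,0,0,0, 0.09,0,0.09,0,0,0,0, 0.12,0,0.125,0,0,0,0, 0.15,0,0.155,0,0,0,0, 0.18,0,0.19,0,0,0,0, 0.207,0,0.217,0,0,0,0, 0.207,0,0.217,0,0,0,0]'
python3 - <<'E'
from h import *
d={n:get_image(n) for n in("scene","wrist")}
cv2.imwrite("pics/k2.png",np.hstack([cv2.resize(d["scene"]["image"][150:330,200:380],(420,420)),d["wrist"]["image"][:,90:470]]))
E
```

```text
time: 2.6
ee_pos: [0.4375, -0.0427, 0.2887]
ee_rot: [3.139, 0.346, -2.836]
contact_force: [-0.2, 0.1, 0.9]
width: 0.0004
grasp_force: 0.0
time: 3.4
ee_pos: [0.4149, -0.0505, 0.2355]
ee_rot: [3.14, 0.348, -2.837]
contact_force: [0.2, 0.1, 0.0]
width: 0.0004
grasp_force: 0.0
```

View pics/k2.png

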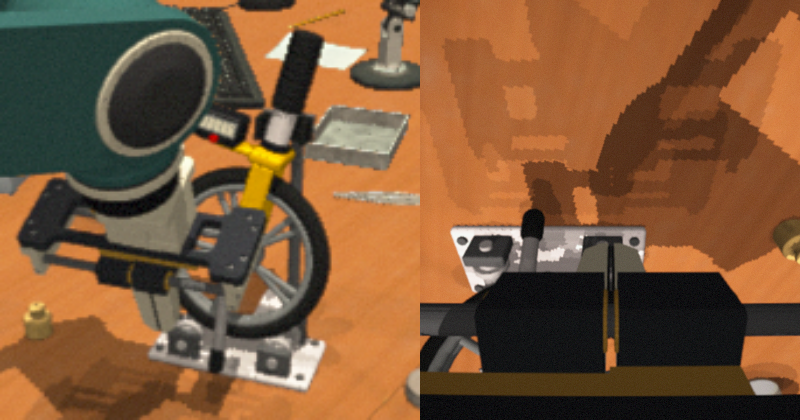

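The kickstand has snapped down: its foot is at scene-crop pixel (216,362) and wrist-view pixel (533,220), and the frame is still leaning in the rest. Next I raise the gripper straight up and turn it for the grip.

```bash
python3 -m creep '[0,0,-0.1,0,0,0,0, -0.07,0,-0.28,0,0,0,0, -0.15,0,-0.5,0,0,0,0, -0.23,0,-0.72,0,0,0,0.5, -0.31,0,-0.94,0,0,0,1, -0.31,0,-0.94,0,0,0,1]'
cat >> h.py <<'E'
yaw2=.305; w2=np.array([np.cos(yaw2),np.sin(yaw2),0]); h2=np.array([-np.sin(yaw2),np.cos(yaw2),0])
def Rg(lean,rake=.22):
    y=np.cos(lean)*w2-np.sin(lean)*Z; up=np.sin(lean)*w2+np.cos(lean)*Z
    z=-(np.cos(rake)*up-np.sin(rake)*h2); return np.c_[np.cross(y,z),y,z]
def pb(g,lean,back=0.,rake=.22):
    Rm=Rg(lean,rake); return np.array(g)-(.167+back)*Rm[:,2],Rm
grip=np.array([.602,-.081,.27])
E
python3 - <<'E'
from h import *
p,Rm=pb(grip,.22,.09); print(p,Rm.round(2),*goto(p,Rm))
d=get_image("scene"); cv2.imwrite("pics/k3.png",cv2.resize(d["image"][150:330,200:380],(540,540),interpolation=cv2.INTER_CUBIC))
# kick foot: dark blob near expected place
u,v=np.meshgrid(np.arange(280,305),np.arange(285,320));uv=np.c_[u.ravel(),v.ravel()];P,z=pts(d,uv)
c=d["image"][uv[:,1],uv[:,0]]; k=(z>0)&(P[:,0]<.505)&(P[:,2]>.012)&(P[:,2]<.08); print(k.sum(),P[k].mean(0).round(3) if k.any() else 0,P[k][:,2].min(initial=9))
E
```

```text
time: 4.1
ee_pos: [0.4095, -0.0522, 0.4416]
ee_rot: [-3.137, 0.357, -2.835]
contact_force: [0.4, -0.4, -0.9]
width: 0.0201
grasp_force: 0.0
[ 0.67104906 -0.11806051  0.51476059] [[-0.25  0.93 -0.27]
 [ 0.95  0.29  0.14]
 [ 0.21 -0.22 -0.95]] [-1.203 -0.709  0.062] [0.18  0.399 1.006]
148 [ 0.489 -0.077  0.048] 0.01894850797969782
```

View pics/k3.png

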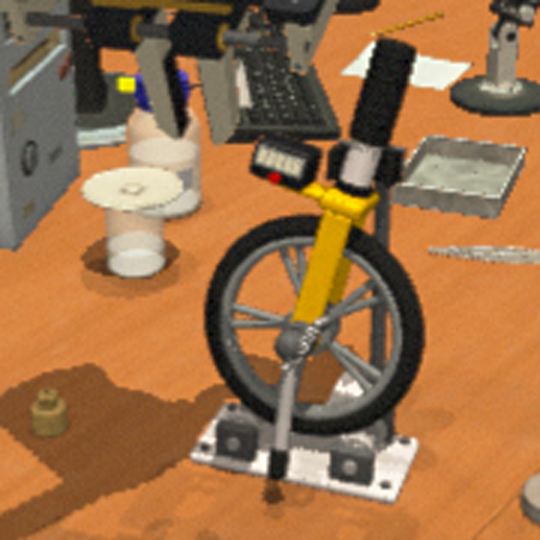

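The kickstand hangs fully down with its foot at (277,465) in the crop, and the stem is still in the rest.

```bash
python3 -m creep '[-0.06,0,-0.15,0.014,0.03,0.08,1, -0.11,0,-0.31,0.028,0.06,0.16,1, -0.165,0,-0.46,0.042,0.095,0.24,1, -0.22,0,-0.61,0.056,0.125,0.32,1, -0.22,0,-0.61,0.07,0.156,0.395,1, -0.22,0,-0.61,0.084,0.187,0.47,1, -0.22,0,-0.61,0.1,0.22,0.55,1, -0.22,0,-0.61,0.11,0.25,0.63,1]'
python3 - <<'E'
from h import *
p,Rm=pb(grip,.22,.12); print(p,*goto(p,Rm))
E
```

```text
time: 4.95
ee_pos: [0.4096, -0.0524, 0.5633]
ee_rot: [-3.108, -0.065, 2.443]
contact_force: [0.3, 0.7, 0.1]
width: 0.0876
grasp_force: 0.0
[ 0.67910926 -0.12238664  0.54333186] [-1.261  0.599 -0.003] [0.063 0.141 0.373]
```

```bash
python3 -m creep '[-0.15,0.07,0,0.01,0.023,0.06,1, -0.3,0.14,0,0.02,0.047,0.12,1, -0.45,0.21,0,0.03,0.07,0.19,1, -0.6,0.28,0,0.042,0.094,0.25,1, -0.75,0.36,0,0.052,0.117,0.31,1, -0.95,0.45,0,0.063,0.141,0.373,1, -0.95,0.45,0,0.063,0.141,0.373,1]'
python3 - <<'E'
from h import *
p,Rm=pb(grip,.22,.12); print(p,*goto(p,Rm))
E
```

```text
time: 5.65
ee_pos: [0.6174, -0.1059, 0.5433]
ee_rot: [-2.911, -0.217, 1.827]
contact_force: [0.0, 0.9, -2.0]
width: 0.0929
grasp_force: 0.0
[ 0.67910926 -0.12238664  0.54333186] [-0.154  0.263 -0.097] [-0.003 -0.002  0.001]
```

```bash
python3 -m creep '[-0.07,0.13,-0.05,0,0,0,1, -0.154,0.263,-0.097,0,0,0,1, -0.154,0.263,-0.097,0,0,0,1, -0.154,0.263,-0.097,0,0,0,1]'
python3 - <<'E'
from h import *
p,Rm=pb(grip,.22,.12); s=observe(); print(p,*goto(p,Rm))
d=get_image("wrist"); cv2.imwrite("pics/g1.png",d["image"])
Rt=R.from_euler("xyz",s["ee_rot"]).as_matrix()
u,v=np.meshgrid(np.arange(560),np.arange(420));uv=np.c_[u.ravel(),v.ravel()];P,z=pts(d,uv);c=d["image"].reshape(-1,3)
k=(z>0)&(P[:,2]>.24)&(P[:,2]<.31)&(c.max(1)<110)&(np.hypot(*(P[:,:2]-grip[:2]).T)<.04)
q=(P[k]-s["ee_pos"])@Rt; print(k.sum(),"tool-frame bounds",q.min(0).round(3),q.max(0).round(3),uv[k].min(0),uv[k].max(0))
for a in np.arange(.25,.33,.008):
    m=abs(q[:,2]-a)<.004
    if m.sum()>4: print(round(a,3),m.sum(),q[m].min(0).round(4)[:2],q[m].max(0).round(4)[:2])
print("tips px",proj(d,s["ee_pos"]+Rt@[0,0,.287]))
E
```

```text
time: 6.05
ee_pos: [0.6746, -0.1207, 0.5489]
ee_rot: [-2.919, -0.214, 1.834]
contact_force: [-1.3, 0.6, 0.3]
width: 0.0934
grasp_force: 0.0
[ 0.67910926 -0.12238664  0.54333186] [-0.02   0.024  0.019] [0.001 0.001 0.004]
1325 tool-frame bounds [-0.015 -0.004  0.261] [0.012 0.024 0.325] [276 190] [310 237]
0.258 17 [-0.011  0.001] [0.005  0.0147]
0.266 902 [-0.0154 -0.004 ] [0.0117 0.024 ]
0.274 89 [-0.0061 -0.004 ] [0.0119 0.0241]
0.282 67 [-0.0001 -0.0042] [0.0122 0.023 ]
0.29 70 [-0.0002 -0.0043] [0.0117 0.0235]
0.298 52 [ 0.0015 -0.0034] [0.012  0.0221]
0.306 51 [ 0.0017 -0.0035] [0.0121 0.0226]
0.314 44 [ 0.0014 -0.0036] [0.0114 0.0233]
0.322 33 [ 0.0015 -0.0037] [0.0117 0.0178]
tips px [[280.76268887 211.54835508]]
```

View pics/g1.png

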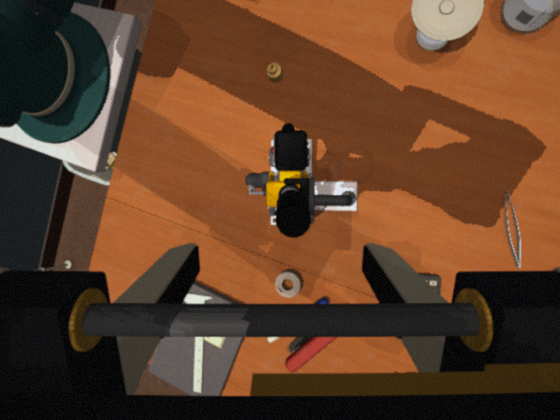

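The wrist view shows the grip end-on at (293,213), midway between the open fingers and a few mm to the right of their centre.

```bash
python3 -m creep '[0,0.02,0.1,0,0,0,1, 0,0.025,0.2,0,0,0,1, 0,0.025,0.3,0,0,0,1, 0,0.025,0.3,0,0,0,1, 0,0.025,0.3,0,0,0,1]'
cat >> h.py <<'E'
def gripm():
    d=get_image("wrist"); s=observe(); Rt=R.from_euler("xyz",s["ee_rot"]).as_matrix()
    u,v=np.meshgrid(np.arange(560),np.arange(420));uv=np.c_[u.ravel(),v.ravel()];P,z=pts(d,uv);c=d["image"].reshape(-1,3)
    k=(z>0)&(P[:,2]>.23)&(P[:,2]<.315)&(c.max(1)<110)
    q=(P-s["ee_pos"])@Rt; k&=(np.hypot(q[:,0],q[:,1])<.032)&(q[:,2]>.15); q=q[k]
    top=np.median(np.sort(q[:,2])[:len(q)//3]); body=q[q[:,2]>top+.006]
    print("top",top.round(4),"x",body[:,0].max()-.0145,"y",(body[:,1].min()+body[:,1].max())/2,np.ptp(body[:,1]).round(4))
    print(s["ee_pos"],s["contact_force"].round(1))
E
python3 -c "
from h import *
gripm();p,Rm=pb(grip,.22,.12);print(goto(p,Rm))"
```

```text
time: 6.6
ee_pos: [0.6622, -0.1103, 0.4933]
ee_rot: [-2.921, -0.213, 1.834]
contact_force: [0.2, -0.1, 0.8]
width: 0.0934
grasp_force: 0.0
top 0.2057 x -0.0028329077340296 y 0.005650638867195688 0.0289
[ 0.66244497 -0.11048053  0.49370304] [-0.9 -0.   0.3]
(array([-0.025,  0.007, -0.267]), array([0.003, 0.002, 0.004]))
```

```bash
python3 -m creep '[-0.01,0.025,0.08,0,0,0,1, -0.014,0.028,0.16,0,0,0,1, -0.014,0.028,0.24,0,0,0,1, -0.014,0.028,0.32,0,0,0,1, -0.014,0.028,0.33,0,0,0,1, -0.014,0.028,0.33,0,0,0,1, -0.014,0.028,0.33,0,0,0,1]'
python3 -c "
from h import *
gripm()"
```

```text
time: 7.35
ee_pos: [0.6516, -0.1023, 0.428]
ee_rot: [-2.921, -0.213, 1.833]
contact_force: [-0.2, 0.4, 0.0]
width: 0.093
grasp_force: 0.0
top 0.1552 x 0.0006086864393881012 y -0.000288779595118787 0.0294
[ 0.65155633 -0.10226585  0.42813244] [-0.   0.5 -0.2]
```

```bash
python3 -m creep '[0,0,0,0,0,0,0.3, 0,0,0,0,0,0,0.2, 0,0,0,0,0,0,0.1, 0,0,0,0,0,0,0.1, 0,0,0,0,0,0,0.1, 0,0,0,0,0,0,0.1, 0,0,0,0,0,0,0.1, 0,0,0,0,0,0,0.1]' 30
python3 - <<'E'
from h import *
s=observe(); Rt=R.from_euler("xyz",s["ee_rot"])
# rotate tool about cradle y line through tyre foot: lean 0.22 -> 0
for c in ([.544,-.063],[.5445,-.0597],[.543,-.065]):
    F=np.array([*c,.0294])
    for a in (-.11,-.22):
        D=R.from_rotvec(h2*a); p=F+D.apply(s["ee_pos"]-F); print(c,a,p.round(4),*goto(p,(D*Rt).as_matrix(),s))
    g=s["ee_pos"]+.167*Rt.as_matrix()[:,2]; print("grasp",g.round(4),"w,h rel",(g-F)@w2,(g-F)@h2,"lean",np.arctan2((g-F)@w2,g[2]-.0294))
E
```

```text
time: 8.2
ee_pos: [0.6514, -0.1022, 0.4272]
ee_rot: [-2.92, -0.213, 1.833]
contact_force: [0.3, -0.1, 0.5]
width: 0.0333
grasp_force: 0.0
[0.544, -0.063] -0.11 [ 0.6092 -0.1155  0.4348] [-0.001 -0.224  0.011] [-0.068 -0.    -0.015]
[0.544, -0.063] -0.22 [ 0.5665 -0.1289  0.4374] [-0.008 -0.446  0.045] [-0.137 -0.001 -0.03 ]
grasp [ 0.607  -0.0784  0.268 ] w,h rel 0.05545338261132642 -0.033655408967770736 lean 0.22836452778655067
[0.5445, -0.0597] -0.11 [ 0.6092 -0.1155  0.4346] [-0.001 -0.224  0.011] [-0.068 -0.    -0.015]
[0.5445, -0.0597] -0.22 [ 0.5665 -0.1289  0.4371] [-0.008 -0.445  0.047] [-0.137 -0.001 -0.03 ]
grasp [ 0.607  -0.0784  0.268 ] w,h rel 0.05398549165685205 -0.03665295732363962 lean 0.22251967537635353
[0.543, -0.065] -0.11 [ 0.6092 -0.1155  0.4349] [-0.001 -0.224  0.01 ] [-0.068 -0.    -0.015]
[0.543, -0.065] -0.22 [ 0.5664 -0.1289  0.4378] [-0.007 -0.446  0.044] [-0.137 -0.001 -0.03 ]
grasp [ 0.607  -0.0784  0.268 ] w,h rel 0.05700781591431267 -0.032048008237844545 lean 0.2345367028917674
```

```bash
python3 -m creep '[0,0,0,0,0,0,0, 0,0,0,0,0,0,0, 0,0,0,0,0,0,0, 0,0,0,0,0,0,0]' 30
python3 - <<'E'
from h import *
s=observe(); Rt=R.from_euler("xyz",s["ee_rot"]); F=np.array([.544,-.063,.0294])
for a in (-.11,-.22):
    D=R.from_rotvec(h2*a); p=F+D.apply(s["ee_pos"]-F); print(a,p.round(4),*goto(p,(D*Rt).as_matrix(),s))
E
```

```text
time: 8.6
ee_pos: [0.6514, -0.1022, 0.4272]
ee_rot: [-2.92, -0.213, 1.833]
contact_force: [-0.5, 0.0, -0.9]
width: 0.0286
grasp_force: 30.0
-0.11 [ 0.6092 -0.1155  0.4348] [-0.001 -0.224  0.011] [-0.068 -0.    -0.015]
-0.22 [ 0.5665 -0.1289  0.4374] [-0.008 -0.446  0.045] [-0.137 -0.001 -0.03 ]
```

```bash
python3 -m creep '[0,-0.032,0,-0.01,0,-0.002,0, 0,-0.064,0.001,-0.02,0,-0.004,0, 0,-0.096,0.002,-0.029,0,-0.006,0, 0,-0.128,0.004,-0.039,0,-0.008,0, 0,-0.16,0.006,-0.049,0,-0.011,0, 0,-0.192,0.008,-0.058,0,-0.013,0, -0.001,-0.224,0.011,-0.068,0,-0.015,0, -0.001,-0.224,0.011,-0.068,0,-0.015,0]'
python3 -c "
from h import *
s=observe();print(s['torque'])"
```

```text
time: 9.4
ee_pos: [0.6085, -0.1157, 0.4347]
ee_rot: [-3.033, -0.217, 1.857]
contact_force: [-0.6, 0.8, -7.0]
width: 0.0288
grasp_force: 30.0
[-0.22862772 -0.25381519 -0.06774308]
```

Run:
```python
from h import *
s=observe(); Rt=R.from_euler("xyz",s["ee_rot"]); F=np.array([.544,-.063,.0294])
for a in (-.055,-.11):
    D=R.from_rotvec(h2*a); p=F+D.apply(s["ee_pos"]-F)-[0,0,.0015]; print(a,p.round(4),*goto(p,(D*Rt).as_matrix(),s))
d=get_image("scene"); cv2.imwrite("pics/u1.png",cv2.resize(d["image"][150:330,200:380],(540,540),interpolation=cv2.INTER_CUBIC))
```

```text
-0.055 [ 0.5872 -0.1224  0.4351] [-0.002 -0.111  0.01 ] [-0.034 -0.    -0.008]
-0.11 [ 0.5658 -0.1291  0.4358] [-0.003 -0.223  0.018] [-0.068 -0.    -0.015]
```

View pics/u1.png

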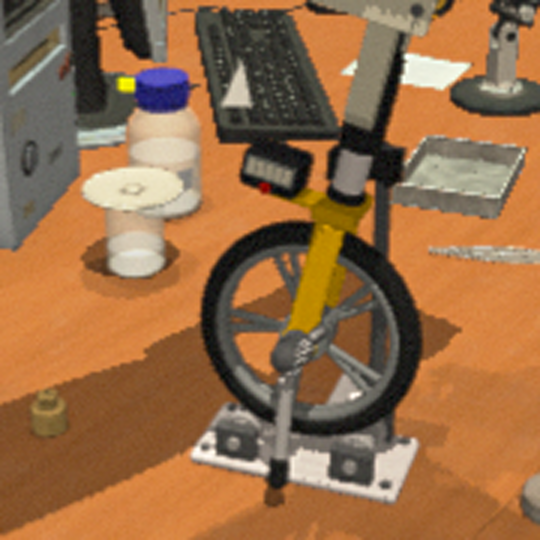

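The frame is about halfway up. The stem at (350,175) is coming out of the fork at (385,160), and the wheel is seated on the rollers. I'll finish the arc slightly lower to take the lift off.

```bash
python3 -m creep '[0,-0.032,0.003,-0.01,0,-0.002,0, 0,-0.064,0.006,-0.02,0,-0.004,0, -0.001,-0.096,0.009,-0.029,0,-0.006,0, -0.002,-0.128,0.012,-0.039,0,-0.008,0, -0.002,-0.16,0.014,-0.049,0,-0.011,0, -0.003,-0.192,0.016,-0.058,0,-0.013,0, -0.003,-0.22,0.018,-0.068,0,-0.015,0, -0.003,-0.22,0.018,-0.068,0,-0.015,0]'
python3 - <<'E'
from h import *
s=observe(); Rt=R.from_euler("xyz",s["ee_rot"]).as_matrix(); print("tool y.Z",Rt[2,1],"z",Rt[:,2]@w2, s["torque"])
d=get_image("scene"); t=get_image("top")
cv2.imwrite("pics/u2.png",np.hstack([cv2.resize(d["image"][150:330,200:380],(400,400)),cv2.resize(t["image"][150:270,260:380],(400,400))]))
# fork (yellow) plane: lean estimate
u,v=np.meshgrid(np.arange(255,350),np.arange(195,300));uv=np.c_[u.ravel(),v.ravel()];P,z=pts(d,uv);c=d["image"][uv[:,1],uv[:,0]].astype(int)
b=(z>0)&(P[:,2]>.035)&(P[:,2]<.185)&(c.max(1)<60)&(abs((P-[.544,-.063,0])@w2)<.03)
q=P[b]-[.544,-.063,0]; A=np.c_[q@w2,q@h2,q[:,2]]; f=np.polyfit(A[:,2],A[:,0],1); print(b.sum(),"tyre dx/dz",f, A.min(0),A.max(0))
E
```

```text
time: 10.25
ee_pos: [0.5663, -0.1289, 0.4367]
ee_rot: [3.137, -0.217, 1.881]
contact_force: [-0.5, -0.8, 7.2]
width: 0.0283
grasp_force: 30.0
tool y.Z 0.004308432396082765 z 0.0032377052657527345 [-0.10641731  0.31960762  0.02782927]
1032 tyre dx/dz [ 0.01140431 -0.00727523] [-0.01140577 -0.07458221  0.03529229] [0.00587011 0.07961987 0.17796127]
```

View pics/u2.png

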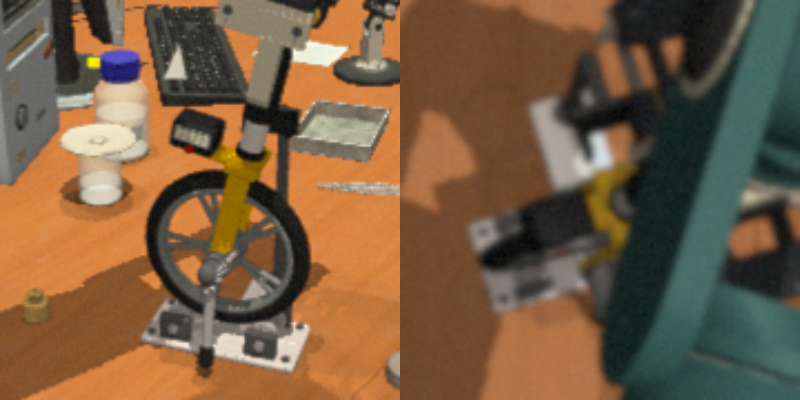

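The frame is upright: tool lean is 0.004 rad and the tyre plane about 0.01 rad. It is pressed into the rollers with about 7 N, and the stem at (255,140) is clear of the fork at (287,120). I'll let it settle, then hand in.

```bash
python3 -m creep '[0,0,0,0,0,0,0, 0,0,0,0,0,0,0, 0,0,0,0,0,0,0, 0,0,0,0,0,0,0]' 30 && python3 -c "
from h import *
d=get_image('scene')
P,z=pts(d,[(292,308),(292,311),(292,304)]);print(P.round(3))
print(close_job())"
```

```text
time: 10.75
ee_pos: [0.567, -0.1287, 0.4366]
ee_rot: [3.138, -0.218, 1.881]
contact_force: [-0.9, -1.0, 8.9]
width: 0.0288
grasp_force: 30.0
[[ 0.481 -0.081  0.03 ]
 [ 0.481 -0.081  0.023]
 [ 0.486 -0.078  0.036]]
the job is handed in; nothing more can be done
None
```

I handed the job in at 10.8 s without a printed verdict: the kickstand was flipped down while the wheel still leaned, and the arm is holding it upright by the hand grip (30 N, lean about 0.01 rad), tyre seated, stem clear of the rest, kickstand foot off the desk, and nothing else touched.

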